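# Refit the captive hatch panel of a tool presetter's service well

## Robot

A 6-joint arm with a two-finger parallel gripper is mounted at the origin on the work surface. World frame = base frame: x ahead of the robot, y to its left, z up, the work surface at z = 0. Lengths are in m, angles in degrees, forces in N, time in s.
With the tool pointing down it reaches from about 0.25 to 0.725 m from the base axis. Payload 9.7 kg.
Tool frame: the origin (TCP) lies midway between the tips of the shut fingers; the grasp point (between the pads) lies 19 mm behind it; x points along the fingers, y is the direction in which the jaws open and shut, and the axes are right-handed (so a half turn about x gives the same grasp; the last joint's range is limited). The gripper opens to 85 mm and grips with 20 to 120 N. Pads are 22 mm wide; open, the fingers measure 114 mm over their backs; the gripper's body (76 mm by 85 mm) begins 54 mm behind the grasp point. The pads swing forward as they close: fully open they stand 13 mm farther back than shut.
Start: joints at [-70.015, 4.979, 10.078, 95.1, 0, 90], TCP at [0.188, -0.517, 0.231] pointing down, gripper open.
Joint ranges: [-179.16, 179.16], [-48.56, 103.87], [-65.8, 70.77], [-126.05, 130.52], [-82.76, 87.17], [-180, 180]. Speed limits (degrees/s): [127.2, 127.2, 147.25, 180, 180, 180].

## Interface

Orientations are given as [roll, pitch, yaw] about the fixed x, y, z axes, in that order (R = Rz(yaw) Ry(pitch) Rx(roll)).
In Python, from workcell import bot, cams gives the robot as it stands.
- The arm moves only by the tool apply_moves, never from a script. Its argument "commands" is a list of rows, each a list of 5 numbers: the shift along the tool's x, y, z in m, then the turn about the tool's x in rad, then the opening, from -1 (shut) to 1 (fully open). In form: [[tx, ty, tz, roll, hand], ...]. A call has 1 to 12 rows; each row is the pose to reach, as a shift and turn from the pose measured when the call began, along the tool's axes at that moment; what a row does not reach only later rows make up. A row lasts 1/10 s, in which the tool goes at most 50 mm and 8.59 degrees, less where a joint would pass 70% of its speed; a pose out of reach is approached as far as the arm can. A call with a gripper value outside its range is refused whole. The fingers move at their own pace and stop on an object; "newtons" is the grip in N (left out, the last holds). Time passes only in rows, so rows that repeat a pose let the fingers close. It gives the time, the measured TCP pose, the force and the opening at its end, in the units of the state.
- bot.get_obs(): the state, without advancing time (a new reading comes with each control period).
- cams.camera(name): name is "scene" or "top" or "wrist"; returns a dict with "frame" (400x640x3 uint8, blue, green, red), "depth" (400x640 float32, m along the optical axis (not along the pixel's ray), 0 where there is no reading), "camera_matrix" (3x3 intrinsics, pixels), "D" ([k1, k2, p1, p2, k3] as OpenCV has them; the pictures are not rectified), "R" (3x3) and "t" (3): a world point X has camera coordinates R X + t; the wrist camera has in their place "mount" (4x4, takes a point from camera to tool coordinates, whose origin is the TCP and whose axes are the tool frame's). Camera axes: x right, y down, z forward; pixel columns grow to the right and rows downward; lengths in m; the calibration is good to about 2 mm. A picture is of the moment at which its call begins: read the wrist's pose just before it.
- bot.job_done(): hands the job in, once; it reports no verdict.
Trained networks look in the newest picture that a camera, given by its name, has taken for a name from the list of things; names that differ only in an ending like _2 or _b are one class to them, and where a whole thing is asked for, a point or a joint stands for the part that bears it (a point fixed in the world has none). Each returns a list of dicts, best first, with "confidence" (0 to 1); they miss things now and then, are a little off and sometimes report something else, mostly with a low value. They report only what shows in the picture. A call takes as long as a camera call. They do not tell look-alikes from the thing itself.
- cams.spot_in(name, camera): "rect" ([left, top, right, bottom] in pixels, round what is visible of it).
The state is a dict: "time": time; "q": joint angles; "qd": joint speeds; "joint_efforts": joint torques, N m; "ee_pos": TCP position; "tcp_rot": TCP orientation; "wrist_force": force on the tool from outside, world axes, zero at the start; "torque": the same for the moment, N m; "opening": finger opening in m.
Only numpy, scipy, OpenCV 4.12 (cv2) and the standard library are available. Lean on these libraries where they do the work, as an engineer would, in place of code of your own. Each camera call takes 0.05 s, during which the arm holds its last target. There are 200 camera calls.

## Task

Fit the loose blue hatch panel into the white service well: hold it by its handle, tilt it and tuck one end under the broad yellow-striped lip, pushing back the sprung orange strip there, and with that end pushed well in lower the other end through the opening. Then ease it back, still in hand, against the end wall under the narrow lip, so that it lies flat on the ledges inside with an end under each lip, and let go. Work gently by feel: neither force it against the well nor drop it or let the spring shoot it home, and leave the other things on the bench where they are.

Things in the scene. Friction and masses are not known exactly. Their poses are not given: they have to be found in the camera images.
- frame: White open-topped service well fixed to the bench, 202 mm long (its x), 132 wide (y), 70 high. Origin at bench level under the middle of the opening, z up, -x is the broad-lip end (roughly towards the robot). Opening: x -66 to +66 mm, y -54 to +54; the cavity under the lips is as wide. Panel at home: its origin at x +1, y 0. The panel or fingers may not press on the well with over 25 N.
- broad_lip (a point): middle of the broad grey lip's inner edge (yellow stripe), upper face: x -66, z 70 mm in the well's frame. The lip is 8 mm thick (z 62 to 70) and covers x -112 to -66. The panel is longer than the opening: once flat, its end here must be pushed to x -88 or beyond (22 mm under this edge) for its other end to clear the narrow lip; at x -92 the strip behind it is solid.
- narrow_lip (a point): middle of the narrow grey lip's inner edge, upper face: x +66, z 70 mm in the well's frame. The lip is 8 mm thick and covers x +66 to +90; the cavity beneath it ends at a solid wall at x +78, against which the panel's end stands when home.
- ledge_low (a point): lowest possible level of the ledges' tops (x 0, y 49, z 30 mm in the well's frame). The flat aluminium ledges, all level, are clamped 0 to 14 mm above it: this differs from start to start, is not reported, and must be felt or seen. They run along both sides (10 mm wide) and under both lips, at the broad end as two pads, |y| 33 to 53, x -104 to -56; at the narrow end from x +50.
- bumper (a joint): travel (m) of the sprung orange strip under the broad lip, 60 mm wide, z 30 to 61 mm in the well's frame. 0 = out, its face at x -74 mm there; pushed towards -x, solid at 0.018 (face at x -92). It pushes back with about 4 N at 0, 9 N at 0.018. The panel at home keeps it pressed by 0.002.
- panel: Loose blue hatch panel, 0.28 to 0.46 kg: a plate 154 mm long (its x), 100 wide (y), 6 thick, flat on the bench at the start, handle up. Origin at the centre of the plate's underside, z up. Handle over the centre: a black bar 14 mm thick (x), 70 long (y), from z 42 to 66 mm, on two 10 mm steel posts at y +-28. Either end may go in first.
- end_a (a point): middle of the lower edge of the panel's -x end (77 mm from its origin)
- end_b (a point): middle of the lower edge of the panel's +x end (77 mm from its origin)
- wrench: steel open-end wrench, 180 mm, a bystander: leave alone
- screwdriver: red-handled screwdriver, 200 mm, a bystander: leave alone
- caliper: digital caliper, 170 mm, black slide, a bystander: leave alone
- tool_holder: steel taper tool holder standing on its flange, 62 mm wide, 105 mm tall, a bystander: leave alone
- gauge_block: dark steel gauge block 60 x 35 x 25 mm, a bystander: leave alone
- steel_bar: square steel bar 200 x 22 x 22 mm, a bystander: leave alone
- screw_dish: dark round dish, 90 mm wide, 25 mm high, a bystander: leave alone
Mind the look-alikes: they are no part of the job. What is shaped like the panel but brown or purple is not meant.

How it is judged (in metres and radians):
On the way, in this order (a step that is already met when the one before it is completed fails the run):
1. the panel is tilted, one end tucked at least 8 mm under the broad lip, the other still above the well (((x of end_a in the frame of frame below -0.074 m and z of end_a in the frame of frame below 0.058 m and z of end_b in the frame of frame above 0.07 m) or (x of end_b in the frame of frame below -0.074 m and z of end_b in the frame of frame below 0.058 m and z of end_a in the frame of frame above 0.07 m))), for 0.1 s.
2. both ends are inside the well, below the level of the lips (z of each of end_a, end_b in the frame of frame below 0.056 m), for 0.1 s.
At the end, for the whole second after the job is handed in: The panel lies at rest, flat (within 0.025 rad) on the ledges, squared to the well (0.06 rad, 6 mm sideways), an end under each lip and its far end within 3 mm of the wall under the narrow lip, the strip back to less than 6 mm of travel (x of panel in the frame of frame between -0.002 and 0.004 m and y of panel in the frame of frame between -0.006 and 0.006 m and z of panel in the frame of frame between 0.027 and 0.047 m and angle between the z axis of panel and the z axis of frame, either way round below 0.025 rad and angle between the x axis of panel and the x axis of frame, either way round below 0.06 rad and value of joint bumper below 0.006 m and linear speed of panel below 0.01 m/s and angular speed of panel below 0.05 rad/s); the robot touches nothing.
It fails at once if the panel or the fingers press on the well (ledges and strip included) with more than 25 N (contact force between any of panel, the fingers and frame above 25 N).
It fails at once if the panel is dropped or springs away: faster than 0.2 m/s while the fingers do not touch it (contact force between panel and the fingers below 0.1 N and linear speed of panel above 0.2 m/s).
It fails at once if a bystander is moved by more than 20 mm (distance of any of wrench, screwdriver, caliper, tool_holder, gauge_block, steel_bar, screw_dish from where it was at the start of the episode above 0.02 m).
It also fails if it takes over 54 s, if anything falls off the work surface, if the arm or the gripper's body presses on something with over 40 N, if the wrist force passes 120 N, or if a joint passes its speed limit or range.

## Working session

There is one attempt and no reset: what is moved stays moved. The work goes in short steps, Python scripts to look and compute and a tool call to move; the robot and the scene stay as the last step left them, time stands still between calls to the robot, and variables do not carry over. Pictures are saved under pics/ and viewed, about 8 in all and at most 12, crops included, and the job is handed in when it is done.

Besides the shell and the picture viewer there is one more tool, called after "Request:" as name(argument=value, ...), one argument or row to a line, values as JSON. apply_moves: Moves the arm, as the interface text tells. Its arguments: {"type":"object","properties":{"commands":{"type":"array"},"newtons":{"type":"number"}},"required":["commands"]}

```bash
mkdir -p pics; ls; cat > h.py <<'E'
import numpy as np, cv2
from workcell import bot, cams
def snap(c):
    o=bot.get_obs(); d=cams.camera(c); d['obs']=o; return d
def world(d,uv,dep=None):
    """pixel(s) -> world points, via depth image"""
    uv=np.atleast_2d(np.float64(uv)); K=np.array(d['camera_matrix']); 
    n=cv2.undistortPoints(uv[:,None],K,np.array(d['D'],float))[:,0]
    z=d['depth'][np.int32(uv[:,1]),np.int32(uv[:,0])] if dep is None else dep
    P=np.c_[n,np.ones(len(n))]*np.asarray(z).reshape(-1,1)
    if 'mount' in d and d.get('R') is None:
        M=np.array(d['mount']); P=P@M[:3,:3].T+M[:3,3]
        from scipy.spatial.transform import Rotation as Ro
        R=Ro.from_euler('xyz',d['obs']['tcp_rot'],degrees=True).as_matrix()
        return P@R.T+d['obs']['ee_pos']
    return (P-np.array(d['t']))@np.array(d['R'])
E
python3 - <<'E'
from h import *
print(bot.get_obs())
a=snap('top');b=snap('scene')
for n,d in(('top',a),('scene',b)):
    cv2.imwrite(f'pics/{n}0.png',d['frame'])
    np.savez(f'{n}0.npz',**{k:v for k,v in d.items() if k!='obs'})
    for t in('frame','panel'):print(n,t,cams.spot_in(t,n))
    print(d['t'],d['camera_matrix'])
E
```

```text
pics
{'time': 0.0, 'q': array([-7.00166269e+01,  5.01146658e+00,  1.00325136e+01,  9.51004257e+01,
       -3.15711193e-04,  9.00007652e+01]), 'qd': array([ 0.05184414, -0.00030846,  0.05695492, -0.03493791, -0.00818978,
       -0.05196179]), 'joint_efforts': array([ 1.40912889e-03, -5.20389426e+01,  4.64801002e+01,  1.62689510e-02,
        4.50229618e-05, -9.32594503e-06]), 'ee_pos': array([ 0.18787512, -0.51665368,  0.23056219]), 'tcp_rot': array([-89.7713548,  89.9206207, 110.2112533]), 'wrist_force': array([-0.30144506, -0.1363395 ,  0.23197195]), 'torque': array([ 0.01771977, -0.02793767,  0.00970006]), 'opening': 0.08538059747833669}
top frame [{'rect': [213.9, 178.3, 269.1, 252.6], 'confidence': 0.6}]
top panel [{'rect': [398.6, 145.3, 456.7, 185.7], 'confidence': 0.85}, {'rect': [213.0, 178.8, 270.7, 253.9], 'confidence': 0.73}, {'rect': [350.8, 234.6, 395.7, 290.2], 'confidence': 0.68}]
[-0.00644409  0.5461465   1.06192114] [[388.88737904   0.         317.12555307]
 [  0.         388.88737904 202.00852847]
 [  0.           0.           1.        ]]
scene frame [{'rect': [337.3, 188.2, 418.8, 260.0], 'confidence': 0.88}, {'rect': [439.5, 188.2, 490.3, 236.3], 'confidence': 0.55}]
scene panel [{'rect': [287.9, 119.0, 337.1, 160.1], 'confidence': 0.77}, {'rect': [187.7, 109.4, 226.2, 141.9], 'confidence': 0.68}, {'rect': [195.8, 150.7, 240.7, 194.1], 'confidence': 0.66}, {'rect': [263.4, 225.5, 295.1, 255.9], 'confidence': 0.59}, {'rect': [250.5, 155.4, 298.6, 203.0], 'confidence': 0.58}]
[ 0.32719275 -0.33466135  1.72593269] [[459.21118583   0.         324.13018356]
 [  0.         459.21118583 190.74433949]
 [  0.           0.           1.        ]]
```

```bash
python3 -c "
import cv2
a=cv2.imread('pics/top0.png')[110:330,170:490]
cv2.imwrite('pics/v1.png',cv2.resize(a,None,fx=2.5,fy=2.5,interpolation=2))"
```

```text
(no output)
```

View pics/v1.png

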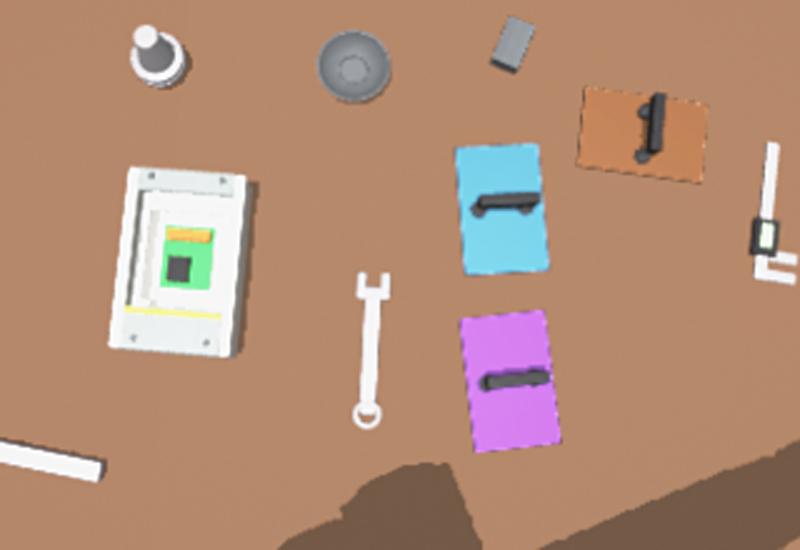

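The picture shows the white well at full-image px (242,214), with the yellow stripe at its lower end. The blue panel is at (371,194), its long side roughly along the image column. The purple and brown look-alikes lie next to it.

```bash
cat >> h.py <<'E'
def cloud(d):
    v,u=np.mgrid[:400,:640]; uv=np.c_[u.ravel(),v.ravel()]
    P=world(d,uv).reshape(400,640,3); P[d['depth']<=0]=np.nan; return P
def rect(P):
    (c,s,a)=cv2.minAreaRect(np.float32(P[:,:2])*1000); return np.round(c,1),np.round(s,1),round(a,2)
def blue(d):
    h=cv2.cvtColor(d['frame'],cv2.COLOR_BGR2HSV); return (abs(h[...,0].astype(int)-98)<10)&(h[...,1]>90)
E
python3 - <<'E'
from h import *
for n in('top','scene'):
    d=dict(np.load(f'{n}0.npz')); P=cloud(d)
    m=blue(d); Q=P[m]; 
    print(n,'blue n',m.sum(),np.nanmedian(Q,0)); Q=Q[(Q[:,2]>-.005)&(Q[:,2]<.02)]; print(rect(Q))
    if n=='top':
        v,u=np.mgrid[:400,:640]
        w=(abs(P[...,2]-.07)<.006)&(u>200)&(u<285)&(v>165)&(v<265)
        print('well',w.sum(),np.median(P[w],0),rect(P[w]))
        h=cv2.cvtColor(d['frame'],cv2.COLOR_BGR2HSV)
        y=(abs(h[...,0].astype(int)-27)<6)&(h[...,1]>90)&(v>220)&(v<245)&(u<290)
        Y=P[y];print('yellow',y.sum(),np.nanmean(Y,0),np.nanmin(Y,0),np.nanmax(Y,0))
        b=(P[...,2]>.03)&(u>350)&(u<398)&(v>160)&(v<225); B=P[b];print('bar',b.sum(),np.median(B,0),rect(B))
        for q in ((242,179),(242,250),(220,215)):print(q,P[q[1],q[0]])
        # inside heights
        for uu in range(212,276,4):print(uu,np.round(P[215,uu]*1000))
E
```

```text
top blue n 1975 [ 0.57543307 -0.193158    0.0057097 ]
(array([ 616.8, -568.9]), array([215.5, 881.2]), 1.3)
well 1658 [0.46378147 0.19533614 0.07027368] (array([513.3, 193.6]), array([134.2, 200.6]), 84.16)
yellow 42 [0.45533422 0.20218163 0.07116827] [0.45060667 0.14871685 0.06714583] [0.46370932 0.25044143 0.0740868 ]
bar 147 [ 0.57312975 -0.17764824  0.06547279] (array([ 574.6, -178.7]), array([14. , 67.5]), 2.97)
(242, 179) [0.61157146 0.19081018 0.07088865]
(242, 250) [0.41337363 0.18971865 0.07069096]
(220, 215) [0.51112332 0.25152521 0.06940006]
212 [521. 291.   2.]
216 [521. 279.   1.]
220 [511. 252.  69.]
224 [515. 247.  40.]
228 [519. 242.   6.]
232 [519. 230.   8.]
236 [518. 218.  13.]
240 [516. 204.  25.]
244 [516. 192.  27.]
248 [518. 183.  10.]
252 [517. 171.  14.]
256 [517. 159.  11.]
260 [513. 144.  37.]
264 [509. 129.  70.]
268 [518. 125.   0.]
272 [517. 114.   0.]
scene blue n 1081 [ 0.58656478 -0.17471604  0.00635031]
(array([ 600.3, -565.6]), array([159.8, 878.2]), 3.24)
```

```bash
cat >> h.py <<'E'
from scipy.spatial.transform import Rotation as Ro
def goto(p,yaw):
    """tool shift and roll so that TCP is at p, jaw axis (tool y) at yaw+90 (mod 180), pointing down"""
    o=bot.get_obs(); R=Ro.from_euler('xyz',o['tcp_rot'],degrees=True).as_matrix()
    s=R.T@(np.array(p)-o['ee_pos']); a=np.degrees(np.arctan2(R[1,1],R[0,1]))
    dy=(yaw+90-a+90)%180-90   # world yaw change; tool x down => roll=-dy
    print('t',round(o['time'],2),'tool x',R[:,0].round(3),'jaw',a.round(2),'shift',s.round(4),'roll',round(-np.radians(dy),4),'q6',o['q'][5].round(1),'F',o['wrist_force'].round(2),'open',o['opening'])
E
python3 - <<'E'
from h import *
goto([.575,-.18,.25],3.)
E
```

```text
t 0.3 tool x [-0.  0. -1.] jaw -70.02 shift [-0.0189 -0.1843 -0.4788] roll 0.2964 q6 90.0 F [ 0.06 -0.5  -0.  ] open 0.08578430916943776
```

Request:
apply_moves(
  commands=[
    [-0.002,-0.018,-0.047,0.03,1],
    [-0.004,-0.036,-0.094,0.06,1],
    [-0.006,-0.054,-0.141,0.09,1],
    [-0.008,-0.072,-0.188,0.12,1],
    [-0.01,-0.09,-0.235,0.15,1],
    [-0.012,-0.108,-0.282,0.18,1],
    [-0.014,-0.126,-0.329,0.21,1],
    [-0.016,-0.144,-0.376,0.24,1],
    [-0.018,-0.162,-0.423,0.27,1],
    [-0.019,-0.178,-0.463,0.296,1],
    [-0.019,-0.184,-0.479,0.296,1],
    [-0.019,-0.184,-0.479,0.296,1],
  ],
)

```text
time: 1.5
ee_pos: [0.5765, -0.1785, 0.2492]
tcp_rot: [-39.5, 89.9, 143.8]
wrist_force: [0.2, 0.3, -0.7]
opening: 0.0853
```

```bash
cat >> h.py <<'E'
def panelfit(d):
    P=cloud(d); m=cv2.morphologyEx(blue(d).astype(np.uint8),cv2.MORPH_OPEN,np.ones((3,3)))>0
    n,l,s,_=cv2.connectedComponentsWithStats(m.astype(np.uint8)); 
    Q=P[m]; Q=Q[np.isfinite(Q[:,0])]; z=np.median(Q[:,2]); k=abs(Q[:,2]-z)<.008; Q=Q[k]
    q=np.median(Q,0); Q=Q[np.hypot(*(Q-q)[:,:2].T)<.11]
    print('plate z',z,'n',len(Q),rect(Q),'ctr',Q.mean(0))
    B=P[(P[...,2]>q[2]+.05)&(P[...,2]<q[2]+.075)&(np.hypot(P[...,0]-q[0],P[...,1]-q[1])<.07)]
    if len(B)>20: print('bar z',np.median(B[:,2]),len(B),rect(B))
E
python3 - <<'E'
from h import *
goto([.575,-.18,.25],3.)
d=snap('wrist'); cv2.imwrite('pics/w1.png',d['frame']); panelfit(d); print(np.array(d['mount']).round(3))
E
```

```text
t 1.5 tool x [-0.001  0.001 -1.   ] jaw -86.78 shift [-0.0008  0.0015  0.0016] roll 0.0038 q6 159.6 F [ 0.16  0.26 -0.69] open 0.0853471329319407
plate z 0.005692920830126416 n 6753 (array([ 577.1, -180.5]), array([153.5,  99.2]), 1.97) ctr [ 0.58286264 -0.18023288  0.00569243]
bar z 0.06542192846676961 739 (array([ 577.1, -179.9]), array([14.5, 69.4]), 2.01)
[[ 0.    -0.262  0.965 -0.142]
 [ 1.     0.    -0.     0.001]
 [ 0.     0.965  0.262 -0.068]
 [ 0.     0.     0.     1.   ]]
```

View pics/w1.png

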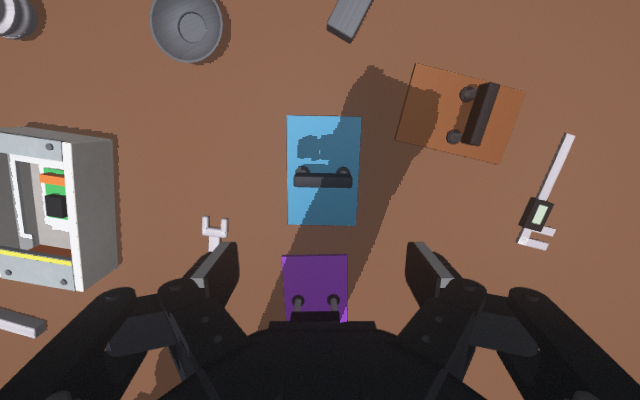

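Request:
apply_moves(
  commands=[
    [0,0,0,-0.14,1],
    [0,0,0,-0.28,1],
    [0,0,0,-0.42,1],
    [0,0,0,-0.56,1],
    [0,0,0,-0.7,1],
    [0,0,0,-0.84,1],
    [0,0,0,-0.98,1],
    [0,0,0,-1.12,1],
    [0,0,0,-1.26,1],
    [0,0,0,-1.4,1],
    [0,0,0,-1.54,1],
    [0,0,0,-1.54,1],
  ],
)

```text
time: 2.75
ee_pos: [0.5744, -0.181, 0.2499]
tcp_rot: [-103.3, 89.9, 168.1]
wrist_force: [-0.3, 0.2, 0.5]
opening: 0.0855
```

Request:
apply_moves(
  commands=[
    [0,0,0,-0.14,1],
    [0,0,0,-0.28,1],
    [0,0,0,-0.42,1],
    [0,0,0,-0.56,1],
    [0,0,0,-0.7,1],
    [0,0,0,-0.84,1],
    [0,0,0,-0.98,1],
    [0,0,0,-1.12,1],
    [0,0,0,-1.26,1],
    [0,0,0,-1.4,1],
    [0,0,0,-1.54,1],
    [0,0,0,-1.57,1],
  ],
)

```text
time: 3.95
ee_pos: [0.5737, -0.182, 0.2502]
tcp_rot: [178.3, 89.9, 179.6]
wrist_force: [-0.2, 0.3, -0.2]
opening: 0.0857
```

```bash
python3 - <<'E'
from h import *
goto([.5771,-.1802,.028],2.)
E
```

```text
t 3.95 tool x [-0.001  0.    -1.   ] jaw 91.31 shift [0.2222 0.0017 0.0037] roll -0.012 q6 -18.9 F [-0.19  0.33 -0.22] open 0.08567000235813245
```

Request:
apply_moves(
  commands=[
    [0.04,0.0017,0.0037,-0.012,1],
    [0.08,0.0017,0.0037,-0.012,1],
    [0.12,0.0017,0.0037,-0.012,1],
    [0.15,0.0017,0.0037,-0.012,1],
    [0.15,0.0017,0.0037,-0.012,1],
  ],
)

```text
time: 4.45
ee_pos: [0.5742, -0.1804, 0.0959]
tcp_rot: [164.4, 89.5, 166.1]
wrist_force: [-0.7, -0.4, -0.1]
opening: 0.0853
```

```bash
python3 - <<'E'
from h import *
goto([.5771,-.1802,.027],2.)
d=snap('wrist'); cv2.imwrite('pics/w2.png',d['frame']); panelfit(d)
E
```

```text
t 4.45 tool x [-0.008  0.002 -1.   ] jaw 91.72 shift [ 0.0688 -0.0001  0.0034] roll -0.0049 q6 -19.1 F [-0.72 -0.44 -0.1 ] open 0.08530686481238131
plate z 0.0057109919718149466 n 15991 (array([ 577.2, -180.7]), array([153.7,  99.9]), 1.92) ctr [ 0.56598244 -0.18096786  0.00568711]
bar z 0.06538407874034338 2444 (array([ 576.7, -180.9]), array([14.2, 70.2]), 1.78)
```

View pics/w2.png

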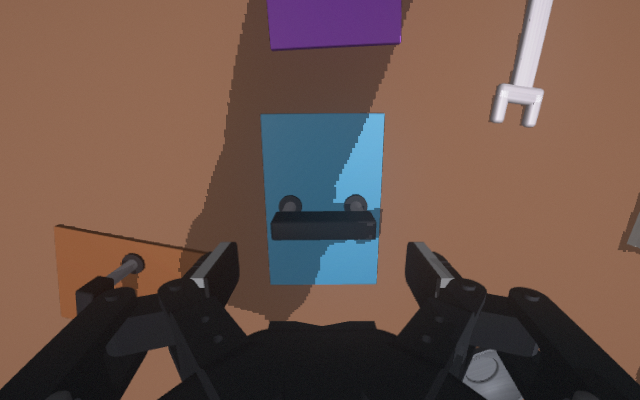

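Request:
apply_moves(
  commands=[
    [0.02,0.0,0.003,-0.005,1],
    [0.04,0.0,0.003,-0.005,1],
    [0.055,0.0,0.003,-0.005,1],
    [0.065,0.0,0.003,-0.005,1],
    [0.069,0.0,0.003,-0.005,1],
    [0.069,0.0,0.003,-0.005,1],
  ],
  newtons=30,
)

```text
time: 5.1
ee_pos: [0.5783, -0.1806, 0.0303]
tcp_rot: [166.8, 89.8, 168.8]
wrist_force: [-0.6, 0.3, -0.9]
opening: 0.0855
```

```bash
python3 - <<'E'
from h import *
goto([.577,-.1805,.027],2.)
E
```

```text
t 5.1 tool x [-0.004  0.001 -1.   ] jaw 92.03 shift [ 0.0033  0.0001 -0.0013] roll 0.0006 q6 -19.4 F [-0.56  0.31 -0.85] open 0.08547217660694392
```

Close on the bar ends.

Request:
apply_moves(
  commands=[
    [0.003,0,-0.001,0,0.8],
    [0.003,0,-0.001,0,0.7],
    [0.003,0,-0.001,0,0.5],
    [0.003,0,-0.001,0,0.5],
    [0.003,0,-0.001,0,0.5],
    [0.003,0,-0.001,0,0.5],
  ],
  newtons=30,
)

```text
time: 5.7
ee_pos: [0.5776, -0.1806, 0.0281]
tcp_rot: [163.5, 89.8, 165.6]
wrist_force: [-1.7, 2.5, 6.2]
opening: 0.0696
```

```bash
python3 - <<'E'
from h import *
goto([.577,-.1805,.2],2.)
E
```

```text
t 5.7 tool x [-0.003  0.001 -1.   ] jaw 92.04 shift [-0.1719  0.0002 -0.0011] roll 0.0007 q6 -19.4 F [-1.66  2.46  6.2 ] open 0.06957848092184096
```

Request:
apply_moves(
  commands=[
    [-0.005,0,-0.001,0,0.5],
    [-0.015,0,-0.001,0,0.5],
    [-0.035,0,-0.001,0,0.5],
    [-0.06,0,-0.001,0,0.5],
    [-0.09,0,-0.001,0,0.5],
    [-0.12,0,-0.001,0,0.5],
    [-0.145,0,-0.001,0,0.5],
    [-0.16,0,-0.001,0,0.5],
    [-0.16,0,-0.001,0,0.5],
    [-0.16,0,-0.001,0,0.5],
  ],
  newtons=30,
)

```text
time: 6.7
ee_pos: [0.5771, -0.1808, 0.1877]
tcp_rot: [165.3, 89.8, 167.3]
wrist_force: [-0.2, 0.3, -3.6]
opening: 0.0695
```

```bash
cat >> h.py <<'E'
def plate(d,zlo=0.03):
    """plane fit of the blue plate's top: centre, normal, tilt"""
    P=cloud(d); m=cv2.erode(blue(d).astype(np.uint8),np.ones((3,3)))>0
    Q=P[m]; Q=Q[np.isfinite(Q[:,0])&(Q[:,2]>zlo)]
    q=np.median(Q,0); 
    for _ in range(4):
        A=np.c_[Q[:,:2]-q[:2],np.ones(len(Q))]; c,*_=np.linalg.lstsq(A,Q[:,2],rcond=None); r=Q[:,2]-A@c; Q=Q[abs(r)<max(.004,2*r.std())]
    print('n',len(Q),'slopes deg',np.degrees(c[:2]).round(2),rect(Q),'z range',Q[:,2].min().round(4),Q[:,2].max().round(4),'zc',c[2].round(4)); return c,q,Q
E
python3 - <<'E'
from h import *
goto([.577,-.1805,.2],2.)
d=snap('wrist'); cv2.imwrite('pics/w3.png',d['frame']); plate(d); panelfit(d)
E
```

```text
t 6.7 tool x [-0.003  0.001 -1.   ] jaw 92.03 shift [-0.0123  0.0003 -0.0001] roll 0.0006 q6 -19.4 F [-0.23  0.3  -3.56] open 0.06949275882773429
n 25317 slopes deg [-0.05 -0.01] (array([ 576.4, -182.1]), array([151.4,  98.4]), 2.04) z range 0.1623 0.1683 zc 0.1653
plate z 0.1652828766902072 n 26092 (array([ 574.2, -182.2]), array([148.2,  99.8]), 2.02) ctr [ 0.55295755 -0.18293779  0.1652551 ]
bar z 0.2250394284381535 8258 (array([ 577.1, -182.2]), array([ 25.2, 123.9]), 2.09)
```

```bash
python3 - <<'E'
from h import *
goto([.515,.055,.215],-6)
E
```

```text
t 6.75 tool x [-0.005  0.001 -1.   ] jaw 92.03 shift [-0.0275  0.2378 -0.0535] roll 0.1402 q6 -19.4 F [-0.46  0.09 -3.74] open 0.06927802779051993
```

Request:
apply_moves(
  commands=[
    [-0.003,0.01,-0.003,0.0,0.5],
    [-0.008,0.035,-0.008,0.02,0.5],
    [-0.015,0.07,-0.016,0.04,0.5],
    [-0.02,0.105,-0.024,0.06,0.5],
    [-0.025,0.14,-0.032,0.08,0.5],
    [-0.027,0.175,-0.04,0.1,0.5],
    [-0.027,0.205,-0.046,0.12,0.5],
    [-0.027,0.225,-0.051,0.13,0.5],
    [-0.027,0.235,-0.053,0.14,0.5],
    [-0.027,0.238,-0.0535,0.14,0.5],
    [-0.027,0.238,-0.0535,0.14,0.5],
    [-0.027,0.238,-0.0535,0.14,0.5],
  ],
  newtons=30,
)

```text
time: 7.95
ee_pos: [0.5151, 0.0545, 0.2143]
tcp_rot: [175.8, 89.7, 169.8]
wrist_force: [-0.3, -0.3, -3.3]
opening: 0.0692
```

```bash
python3 - <<'E'
from h import *
goto([.515,.055,.215],-6)
d=snap('wrist'); cv2.imwrite('pics/w4.png',d['frame']); c,q,Q=plate(d)
np.savez('w4.npz',frame=d['frame'],P=cloud(d))
P=cloud(d); w=(abs(P[...,2]-.07)<.004)&(P[...,1]>.1); print(w.sum(),rect(P[w]),np.median(P[w][:,2]))
E
```

```text
t 7.95 tool x [-0.005  0.001 -1.   ] jaw 83.98 shift [-0.0007  0.0005 -0.0002] roll -0.0004 q6 12.0 F [-0.29 -0.28 -3.3 ] open 0.06915964785231025
n 25370 slopes deg [-0.14 -0.03] (array([514.7,  53.5]), array([ 98.3, 152.1]), 84.05) z range 0.1896 0.1949 zc 0.1919
9439 (array([589.9, 185.5]), array([132.4, 354.7]), 84.72) 0.06965814772933604
```

View pics/w4.png

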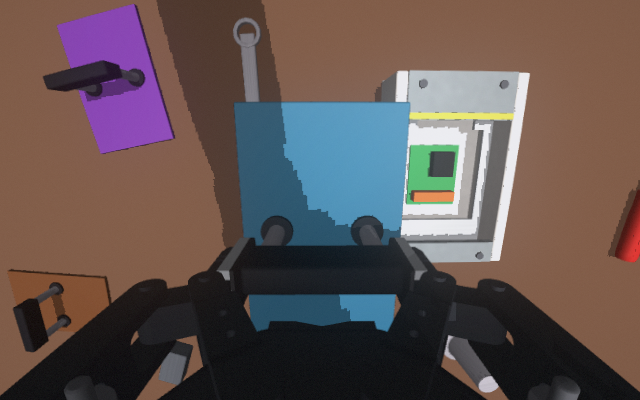

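The well shows on the right: the broad lip at the top, the stripe at (460,116) and the narrow lip at (460,252). The held panel is level.

```bash
python3 - <<'E'
from h import *
z=np.load('w4.npz');P=z['P'];f=z['frame']
w=(abs(P[...,2]-.07)<.004)&(P[...,1]>.1)&(P[...,0]<.63)
n,l,s,_=cv2.connectedComponentsWithStats(w.astype(np.uint8)); k=1+s[1:,4].argmax(); 
w=l==k; Q=P[w]; print(w.sum(),rect(Q))
c=np.array(rect(Q)[0]);
h=cv2.cvtColor(f,cv2.COLOR_BGR2HSV); y=(abs(h[...,0].astype(int)-28)<5)&(h[...,1]>150); 
Y=P[y];Y=Y[(Y[:,1]>.1)&(abs(Y[:,2]-.07)<.005)]; p=np.polyfit(Y[:,1],Y[:,0],1); print('stripe',len(Y),Y.mean(0),'yaw',np.degrees(np.arctan(-p[0])) )
yaw=np.radians(-5.9); o=np.array([.5242,.1925]);
R=np.array([[np.cos(yaw),-np.sin(yaw)],[np.sin(yaw),np.cos(yaw)]])
L=(P[...,:2]-o)@R; X,Yf=L[...,0]*1000,L[...,1]*1000; Z=P[...,2]*1000
for xx in (-60,-40,0,40,55,62):
    print(xx,[ (yy,round(float(np.nanmedian(Z[(abs(X-xx)<3)&(abs(Yf-yy)<1.5)&(Z<80)])),1)) for yy in range(-60,64,4) if ((abs(X-xx)<3)&(abs(Yf-yy)<1.5)&(Z<80)).sum()>2])
# inner/outer edges
t=w; print('outer frame coords: x',np.percentile(X[t],[.5,99.5]),'y',np.percentile(Yf[t],[.5,99.5]))
inn=t&(abs(Yf)<30); print('broad lip x max',np.percentile(X[inn&(X<0)],99.5),'narrow min',np.percentile(X[inn&(X>0)],.5))
sd=t&(abs(X)<50); print('side rail inner +y',np.percentile(Yf[sd&(Yf>0)],.5),np.percentile(Yf[sd&(Yf>0)],99.5))
E
```

```text
9302 (array([514.3, 192.5]), array([132.4, 203. ]), 84.72)Traceback (most recent call last):
  File "<stdin>", line 8, in <module>
    raise TypeError("expected non-empty vector for x")
TypeError: expected non-empty vector for x
```

```bash
python3 - <<'E'
from h import *
z=np.load('w4.npz');P=z['P'];f=z['frame']
w=(abs(P[...,2]-.07)<.004)&(P[...,1]>.1)&(P[...,0]<.63)
n,l,s,_=cv2.connectedComponentsWithStats(w.astype(np.uint8)); w=l==1+s[1:,4].argmax()
yaw=np.radians(-5.28); o=np.array([.52525,.1915]);
R=np.array([[np.cos(yaw),-np.sin(yaw)],[np.sin(yaw),np.cos(yaw)]])
L=(P[...,:2]-o)@R; X,Yf=L[...,0]*1000,L[...,1]*1000; Z=P[...,2]*1000
print('px',f[116,460],P[116,460])
for xx in (-60,-40,0,40,55,62):
    print(xx,[ (yy,round(float(np.nanmedian(Z[(abs(X-xx)<3)&(abs(Yf-yy)<1.5)&(Z<80)])),1)) for yy in range(-60,64,4) if ((abs(X-xx)<3)&(abs(Yf-yy)<1.5)&(Z<80)).sum()>2])
pc=lambda a,q:np.percentile(a,q).round(1)
print('outer x',pc(X[w],[.5,99.5]),'y',pc(Yf[w],[.5,99.5]))
inn=w&(abs(Yf)<40); print('broad max',pc(X[inn&(X<0)],99),'narrow min',pc(X[inn&(X>0)],1))
for x0 in(-90,-50,-20,20,50,80):
    k=w&(abs(X-x0)<6); print(x0,'y rail +:',pc(Yf[k&(Yf>40)],[1,99]),'outer -:',pc(Yf[k],1))
E
```

```text
px [112 233 235] [0.45625231 0.19713313 0.0716584 ]
-60 [(-40, 38.1), (-36, 38.1), (-32, 38.0), (-20, 6.9), (-16, 7.6), (-12, 7.4), (-8, 7.6), (-4, 7.5), (0, 7.9), (4, 7.4), (8, 7.6), (12, 7.9), (16, 7.5), (20, 7.9), (24, 7.4), (28, 7.7), (32, 34.6), (36, 37.4), (40, 37.1), (44, 22.7), (48, 37.9), (52, 38.5), (56, 53.7), (60, 69.9)]
-40 [(-32, 7.8), (-28, 7.7), (-24, 7.8), (-20, 7.6), (-16, 7.4), (-12, 7.6), (-8, 7.4), (-4, 7.4), (0, 7.3), (4, 7.4), (8, 7.6), (12, 7.3), (16, 7.4), (20, 7.7), (24, 8.1), (28, 7.4), (32, 8.0), (36, 7.6), (40, 7.5), (44, 36.2), (48, 37.5), (52, 38.1), (56, 65.5), (60, 69.9)]
0 [(-32, 7.7), (-28, 11.7), (-24, 11.3), (-20, 11.4), (-16, 11.6), (-12, 11.8), (-8, 11.7), (-4, 12.6), (0, 23.2), (4, 23.3), (8, 23.5), (12, 23.6), (16, 23.8), (20, 23.3), (28, 11.4), (32, 8.3), (36, 7.6), (40, 7.9), (44, 35.6), (48, 36.5), (52, 39.3), (56, 68.6), (60, 69.3)]
40 [(-32, 7.3), (-28, 7.9), (-24, 7.7), (-20, 7.8), (-16, 7.5), (-12, 8.2), (-8, 7.4), (-4, 7.3), (0, 7.7), (4, 8.8), (8, 7.7), (12, 7.7), (16, 8.0), (20, 8.4), (24, 7.8), (28, 7.9), (32, 7.7), (36, 7.5), (40, 
[... 315 characters left out ...]
40, 37.1), (44, 8.5), (48, 8.8), (52, 40.2), (56, 69.4), (60, 69.5)]
62 [(-40, 37.9), (-36, 38.1), (-32, 38.1), (-28, 38.4), (-24, 37.9), (-20, 38.0), (-16, 38.6), (-12, 38.2), (-8, 38.4), (-4, 38.5), (0, 38.3), (4, 38.5), (8, 37.8), (12, 38.5), (16, 38.4), (20, 38.5), (24, 37.5), (28, 38.0), (32, 38.4), (36, 38.2), (40, 38.3), (44, 38.3), (48, 38.7), (52, 49.7), (56, 69.6), (60, 69.5)]
outer x [-111.3   89.3] y [-64.8  65.1]
broad max -66.4 narrow min 65.8
-90 y rail +: [40.3 64.7] outer -: -64.7
-50 y rail +: [53.1 65.4] outer -: 53.1
-20 y rail +: [53.2 64.9] outer -: 53.2
20 y rail +: [52.8 65.2] outer -: 52.8
50 y rail +: [52.6 65. ] outer -: 52.6
80 y rail +: [40.2 64.3] outer -: -24.5
```

```bash
cat >> h.py <<'E'
YAW=-5.35; O=np.array([.52525,.1915]); YO=.0007
def fr(px,tz,py=0.):
    """tool shift to bring the TCP to well-frame x=px mm, height tz mm"""
    a=np.radians(YAW); p=O+np.array([[np.cos(a),-np.sin(a)],[np.sin(a),np.cos(a)]])@np.array([px/1000,py/1000+YO])
    goto([p[0],p[1],tz/1000],YAW); where()
def where():
    o=bot.get_obs(); a=np.radians(YAW); d=o['ee_pos'][:2]-O
    print('tcp in well x %.1f y %.1f z %.1f'%(1000*(d@[np.cos(a),np.sin(a)]),1000*(d@[-np.sin(a),np.cos(a)]-YO),1000*o['ee_pos'][2]))
E
python3 - <<'E'
from h import *
fr(16,125)
E
```

```text
t 8.0 tool x [-0.005  0.001 -1.   ] jaw 83.96 shift [0.0893 0.1382 0.012 ] roll -0.0121 q6 12.0 F [-0.05 -0.93 -3.51] open 0.06949327489224727
tcp in well x 2.7 y -138.1 z 214.3
```

Request:
apply_moves(
  commands=[
    [0.0,0.015,0.002,0,0.5],
    [0.0,0.045,0.005,0,0.5],
    [0.0,0.08,0.008,-0.01,0.5],
    [0.01,0.11,0.01,-0.012,0.5],
    [0.025,0.13,0.012,-0.012,0.5],
    [0.045,0.138,0.012,-0.012,0.5],
    [0.065,0.138,0.012,-0.012,0.5],
    [0.08,0.138,0.012,-0.012,0.5],
    [0.089,0.138,0.012,-0.012,0.5],
    [0.089,0.138,0.012,-0.012,0.5],
  ],
  newtons=20,
)

```text
time: 9.0
ee_pos: [0.5408, 0.1902, 0.1242]
tcp_rot: [-177.8, 89.6, 176.9]
wrist_force: [0.2, 0.2, -3.0]
opening: 0.0697
```

```bash
python3 - <<'E'
from h import *
fr(16,102)
d=snap('wrist'); cv2.imwrite('pics/w5.png',d['frame']); plate(d,.08)
np.savez('w5.npz',frame=d['frame'],P=cloud(d))
P=cloud(d); w=(abs(P[...,2]-.07)<.004); print(w.sum(),rect(P[w]))
a=np.radians(YAW); L=(P[...,:2]-O)@np.array([[np.cos(a),-np.sin(a)],[np.sin(a),np.cos(a)]])*1000
w&=(abs(L[...,0])<130)&(abs(L[...,1])<80); pc=np.percentile
print('well x',pc(L[w][:,0],[.5,99.5]),'y',pc(L[w][:,1],[.5,99.5]), [ (x0,pc(L[w&(abs(L[...,0]-x0)<5)][:,1],[1,99]).round(1)) for x0 in(-105,-90,-75)])
E
```

```text
t 9.0 tool x [-0.007  0.    -1.   ] jaw 84.62 shift [0.0222 0.0006 0.0006] roll -0.0005 q6 24.7 F [ 0.21  0.24 -3.  ] open 0.06965612006595814
tcp in well x 15.6 y -0.6 z 124.2
n 25345 slopes deg [-0.24 -0.05] (array([540., 189.]), array([ 98.4, 151.5]), 84.68) z range 0.099 0.1052 zc 0.1018
17487 (array([514. , 192.3]), array([132.5, 201.6]), 84.17)
well x [-111.4679033    31.85783078] y [-65.12303433  65.37190521] [(-105, array([-63.7,  64.2])), (-90, array([-63.5,  64.4])), (-75, array([-64.2,  64.3]))]
```

View pics/w5.png

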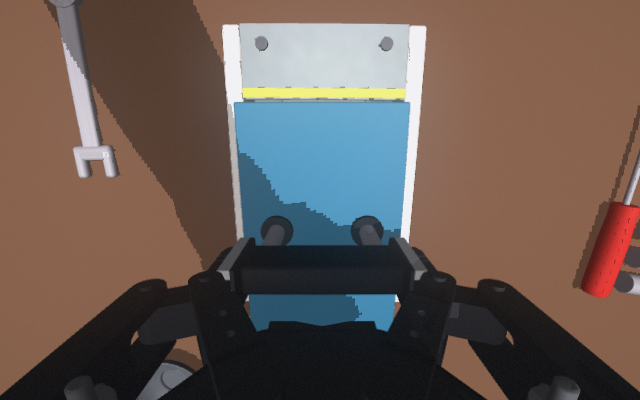

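Picture w5: the panel sits centred over the opening, its near edge (row 102) just inside the yellow stripe (row 93). I'll lower it onto the narrow lip.

Request:
apply_moves(
  commands=[
    [0.005,0.001,0.0005,0,0.5],
    [0.012,0.001,0.0005,0,0.5],
    [0.018,0.001,0.0005,0,0.5],
    [0.022,0.001,0.0005,0,0.5],
    [0.024,0.001,0.0005,0,0.5],
    [0.024,0.001,0.0005,0,0.5],
  ],
  newtons=20,
)

```text
time: 9.65
ee_pos: [0.5415, 0.1911, 0.101]
tcp_rot: [178.4, 89.7, 173.0]
wrist_force: [0.7, 0.0, -3.1]
opening: 0.0699
```

```bash
python3 - <<'E'
from h import *
fr(3,86.5,.5)
E
```

```text
t 9.65 tool x [-0.006  0.001 -1.   ] jaw 84.61 shift [ 0.0146  0.     -0.0131] roll -0.0006 q6 24.8 F [ 0.65  0.02 -3.11] open 0.06992219207499953
tcp in well x 16.2 y 0.5 z 101.0
```

Request:
apply_moves(
  commands=[
    [0.001,0,0,0,0.5],
    [0.002,0,0,0,0.5],
    [0.003,0,-0.001,0,0.5],
    [0.004,0,-0.002,0,0.5],
    [0.005,0,-0.003,0,0.5],
    [0.006,0,-0.004,0,0.5],
    [0.007,0,-0.005,0,0.5],
    [0.007,0,-0.005,0,0.5],
  ],
  newtons=20,
)

```text
time: 10.45
ee_pos: [0.5365, 0.1918, 0.0942]
tcp_rot: [175.4, 89.7, 170.1]
wrist_force: [1.7, -0.4, 3.0]
opening: 0.0692
```

```bash
python3 - <<'E'
from h import *
fr(3,86.5,.5)
d=snap('wrist'); plate(d,.04)
E
```

```text
t 10.45 tool x [-0.005  0.001 -1.   ] jaw 84.62 shift [ 0.0078 -0.0001 -0.0081] roll -0.0005 q6 25.0 F [ 1.74 -0.37  3.02] open 0.06915317914255463
tcp in well x 11.2 y 0.6 z 94.2
n 24311 slopes deg [ 4.02 -0.39] (array([536. , 190.7]), array([ 98.7, 143.8]), 84.61) z range 0.064 0.0782 zc 0.0697
```

Request:
apply_moves(
  commands=[
    [0.001,0,-0.001,0,0.5],
    [0.002,0,-0.002,0,0.5],
    [0.003,0,-0.003,0,0.5],
    [0.004,0,-0.004,0,0.5],
    [0.005,0,-0.005,0,0.5],
    [0.006,0,-0.006,0,0.5],
    [0.007,0,-0.007,0,0.5],
    [0.008,0,-0.008,0,0.5],
    [0.008,0,-0.008,0,0.5],
  ],
  newtons=20,
)

```text
time: 11.4
ee_pos: [0.5282, 0.1925, 0.0861]
tcp_rot: [175.8, 89.7, 170.5]
wrist_force: [1.4, 0.4, 1.6]
opening: 0.0696
```

```bash
cat >> h.py <<'E'
def ends(d,zlo=.03,zhi=.2):
    """tilt and the underside's ends in the well frame, from plane fit + near (-x) visible edge"""
    c,q,Q=plate(d,zlo); a=np.radians(YAW); u=np.array([np.cos(a),np.sin(a)]); v=np.array([-u[1],u[0]])
    th=np.arctan(c[:2]@u); X=(Q[:,:2]-O)@u*1000; Yv=(Q[:,:2]-O)@v*1000
    xa=np.percentile(X,.3)-.5; za=1000*(c[2]+c[:2]@(O+u*xa/1000-q[:2]))
    lo=np.array([xa+6*np.sin(th),za-6*np.cos(th)]); hi=lo+154*np.array([np.cos(th),np.sin(th)])
    k=X<np.percentile(X,10)
    print('theta %.1f deg, side tilt %.1f, a x,z %s b x,z %s y-range %s'%(np.degrees(th),np.degrees(np.arctan(c[:2]@v)),lo.round(1),hi.round(1),np.percentile(Yv,[1,99]).round(1)))
E
python3 - <<'E'
from h import *
fr(-13,86.5,.5)
d=snap('wrist'); ends(d)
E
```

```text
t 11.4 tool x [-0.006  0.001 -1.   ] jaw 84.63 shift [-0.0003 -0.0001 -0.0158] roll -0.0004 q6 25.3 F [1.45 0.38 1.63] open 0.06957048283554927
tcp in well x 2.8 y 0.6 z 86.1
n 22355 slopes deg [11.79 -1.14] (array([528.9, 191.3]), array([ 98.5, 128.8]), 84.61) z range 0.0475 0.0767 zc 0.0586
theta 11.7 deg, side tilt -0.0, a x,z [-60.   43.3] b x,z [90.8 74.5] y-range [-47.6  48.1]
```

Request:
apply_moves(
  commands=[
    [0,0,-0.003,0,0.5],
    [0,0,-0.006,0,0.5],
    [0,0,-0.009,0,0.5],
    [0,0,-0.012,0,0.5],
    [0,0,-0.014,0,0.5],
    [0,0,-0.016,0,0.5],
    [0,0,-0.018,0,0.5],
    [0,0,-0.019,0,0.5],
    [0,0,-0.019,0,0.5],
    [0,0,-0.019,0,0.5],
  ],
  newtons=20,
)

```text
time: 12.45
ee_pos: [0.5099, 0.1941, 0.0864]
tcp_rot: [178.0, 89.8, 172.6]
wrist_force: [6.6, -2.2, -4.5]
opening: 0.0697
```

```bash
python3 - <<'E'
from h import *
fr(-24,84,.5)
d=snap('wrist'); ends(d); cv2.imwrite('pics/w6.png',d['frame'])
E
```

```text
t 12.45 tool x [-0.004  0.001 -1.   ] jaw 84.61 shift [ 0.0025  0.     -0.0085] roll -0.0007 q6 26.2 F [ 6.59 -2.18 -4.48] open 0.06972077627120739
tcp in well x -15.5 y 0.5 z 86.4
n 18310 slopes deg [12.06 -1.2 ] (array([518.4, 192.2]), array([ 98.4, 112.9]), 84.57) z range 0.0508 0.0777 zc 0.0606
theta 11.9 deg, side tilt -0.1, a x,z [-62.5  46.7] b x,z [88.2 78.5] y-range [-47.7  47.8]
```

View pics/w6.png

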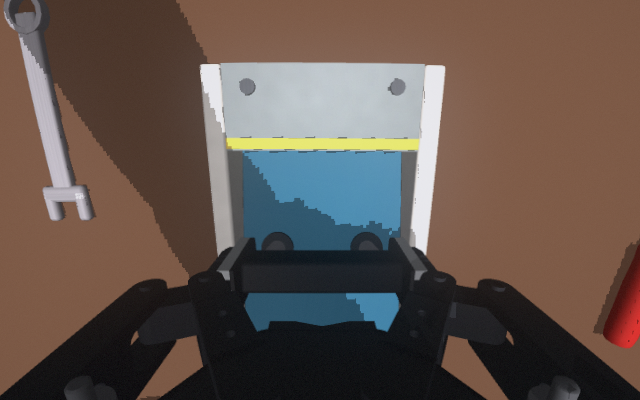

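Picture w6: the panel's near end is tucked under the yellow-striped lip (row 145), centred sideways. The wrist feels 6.6 N from the spring. Next I'll push it well in.

Request:
apply_moves(
  commands=[
    [0,0,-0.002,0,0.5],
    [0,0,-0.004,0,0.5],
    [0,0,-0.006,0,0.5],
    [0,0,-0.007,0,0.5],
    [0.0,0,-0.008,0,0.5],
    [0.0,0,-0.009,0,0.5],
    [0.0,0,-0.01,0,0.5],
    [0,0,-0.01,0,0.5],
  ],
  newtons=20,
)

```text
time: 13.3
ee_pos: [0.5012, 0.1949, 0.0873]
tcp_rot: [157.2, 89.9, 151.8]
wrist_force: [7.2, -2.8, -0.9]
opening: 0.0694
```

```bash
python3 - <<'E'
from h import *
fr(-27,84,.5)
d=snap('wrist'); ends(d)
E
```

```text
t 13.3 tool x [-0.001  0.    -1.   ] jaw 84.59 shift [ 0.0033  0.     -0.0028] roll -0.0011 q6 26.6 F [ 7.21 -2.76 -0.94] open 0.0694291840388371
tcp in well x -24.2 y 0.5 z 87.3
n 15976 slopes deg [12.92 -1.27] (array([514.2, 192.7]), array([ 98.2, 103.6]), 84.51) z range 0.053 0.0791 zc 0.062
theta 12.8 deg, side tilt -0.1, a x,z [-61.8  48.7] b x,z [88.3 82.8] y-range [-47.5  47.8]
```

Request:
apply_moves(
  commands=[
    [0.001,0,-0.001,0,0.5],
    [0.002,0,-0.002,0,0.5],
    [0.003,0,-0.003,0,0.5],
    [0.004,0,-0.003,0,0.5],
    [0.005,0,-0.003,0,0.5],
    [0.006,0,-0.003,0,0.5],
    [0.006,0,-0.003,0,0.5],
  ],
  newtons=20,
)

```text
time: 14.05
ee_pos: [0.4999, 0.1955, 0.0826]
tcp_rot: [29.3, 89.8, 23.9]
wrist_force: [8.1, -0.5, 0.5]
opening: 0.0694
```

```bash
cat >> h.py <<'E'
def kin(th,hp=55.):
    o=bot.get_obs(); a=np.radians(YAW); t=np.radians(th); x=1000*((o['ee_pos'][:2]-O)@[np.cos(a),np.sin(a)]); z=1000*o['ee_pos'][2]-28.4+hp
    u=np.array([np.cos(t),np.sin(t)]); n=np.array([-u[1],u[0]]); c=np.array([x,z])-hp*n
    print('kin: a',(c-77*u).round(1),'b',(c+77*u).round(1),'b top',(c+77*u+6*n).round(1))
E
python3 - <<'E'
from h import *
fr(-24,78,.5)
d=snap('wrist'); c,q,Q=plate(d,.03); kin(np.degrees(np.arctan(np.hypot(*c[:2]))))
E
```

```text
t 14.05 tool x [ 0.003  0.001 -1.   ] jaw 84.56 shift [ 0.0046 -0.0005  0.0016] roll -0.0015 q6 26.8 F [ 8.12 -0.52  0.46] open 0.06942211033238523
tcp in well x -25.6 y 0.9 z 82.6
n 15383 slopes deg [12.94 -1.18] (array([514. , 193.1]), array([ 98.2, 100.8]), 84.39) z range 0.0489 0.0744 zc 0.0574
kin: a [-88.5  38.5] b [61.7 72.6] b top [60.4 78.5]
```

Request:
apply_moves(
  commands=[
    [0.001,-0.0005,-0.0015,0,0.5],
    [0.002,-0.0005,-0.001,0,0.5],
    [0.003,-0.0005,-0.0005,0,0.5],
    [0.004,-0.0005,0.0005,0,0.5],
    [0.005,-0.0005,0.001,0,0.5],
    [0.006,-0.0005,0.0017,0,0.5],
    [0.007,-0.0005,0.0025,0,0.5],
    [0.007,-0.0005,0.0025,0,0.5],
  ],
  newtons=20,
)

```text
time: 14.9
ee_pos: [0.5045, 0.1951, 0.078]
tcp_rot: [23.2, 89.5, 17.7]
wrist_force: [6.0, -2.2, 8.2]
opening: 0.0694
```

```bash
python3 - <<'E'
from h import *
fr(-17,71.6,.5)
d=snap('wrist'); c,q,Q=plate(d,.03); kin(np.degrees(np.arctan(np.hypot(*c[:2]))))
E
```

```text
t 14.9 tool x [ 0.009  0.003 -1.   ] jaw 84.53 shift [ 0.0064 -0.0005  0.0039] roll -0.0021 q6 26.6 F [ 5.97 -2.24  8.21] open 0.06940971187897198
tcp in well x -21.0 y 1.0 z 78.0
n 15980 slopes deg [ 9.44 -0.86] (array([517.6, 192.8]), array([ 98.4, 107.9]), 84.4) z range 0.0466 0.0678 zc 0.0536
kin: a [-88.   37.8] b [63.9 62.9] b top [62.9 68.9]
```

Request:
apply_moves(
  commands=[
    [0.001,-0.0005,-0.002,0,0.5],
    [0.002,-0.0005,-0.0025,0,0.5],
    [0.003,-0.0005,-0.002,0,0.5],
    [0.004,-0.0005,-0.001,0,0.5],
    [0.005,-0.0005,-0.0005,0,0.5],
    [0.006,-0.0005,0.0,0,0.5],
    [0.007,-0.0005,0.001,0,0.5],
    [0.007,-0.0005,0.001,0,0.5],
  ],
  newtons=20,
)

```text
time: 15.75
ee_pos: [0.508, 0.1949, 0.0737]
tcp_rot: [20.7, 89.1, 15.2]
wrist_force: [9.9, -2.9, 7.9]
opening: 0.0694
```

```bash
python3 - <<'E'
from h import *
fr(-13.5,66.4,.5)
d=snap('wrist'); c,q,Q=plate(d,.03); kin(np.degrees(np.arctan(np.hypot(*c[:2]))))
E
```

```text
t 15.75 tool x [ 0.015  0.004 -1.   ] jaw 84.5 shift [ 0.0074 -0.0006  0.0039] roll -0.0026 q6 26.5 F [ 9.86 -2.87  7.92] open 0.06942733244690844
tcp in well x -17.5 y 1.1 z 73.7
n 16427 slopes deg [ 6.08 -0.55] (array([520.9, 192.5]), array([ 98.3, 115.4]), 84.48) z range 0.0442 0.0598 zc 0.0502
kin: a [-88.2  37.5] b [64.9 53.8] b top [64.3 59.8]
```

Request:
apply_moves(
  commands=[
    [0.001,-0.0005,-0.0005,0,0.5],
    [0.002,-0.0005,0.0,0,0.5],
    [0.003,-0.0005,0.0,0,0.5],
    [0.004,-0.0005,0.0005,0,0.5],
    [0.005,-0.0005,0.001,0,0.5],
    [0.006,-0.0005,0.0017,0,0.5],
    [0.007,-0.0005,0.0025,0,0.5],
    [0.007,-0.0005,0.0025,0,0.5],
  ],
  newtons=20,
)

```text
time: 16.6
ee_pos: [0.5127, 0.1944, 0.0689]
tcp_rot: [19.4, 88.8, 13.9]
wrist_force: [9.0, -1.1, 9.5]
opening: 0.0695
```

```bash
python3 - <<'E'
from h import *
fr(-13.5,66.4,.5)
d=snap('wrist'); c,q,Q=plate(d,.03); kin(np.degrees(np.arctan(np.hypot(*c[:2])))); cv2.imwrite('pics/w7.png',d['frame'])
E
```

```text
t 16.6 tool x [ 0.021  0.005 -1.   ] jaw 84.47 shift [ 0.0025 -0.0006 -0.0008] roll -0.0031 q6 26.4 F [ 8.99 -1.12  9.52] open 0.06948766481810768
tcp in well x -12.7 y 1.0 z 68.9
n 17284 slopes deg [ 2.46 -0.21] (array([525., 192.]), array([ 98.4, 124. ]), 84.47) z range 0.043 0.0518 zc 0.0465
kin: a [-87.3  37.3] b [66.5 43.9] b top [66.3 49.9]
```

Request:
apply_moves(
  commands=[
    [0.001,-0.0005,-0.001,0,0.5],
    [0.002,-0.0005,-0.0005,0,0.5],
    [0.003,-0.0005,-0.0003,0,0.5],
    [0.0035,-0.0005,0.0,0,0.5],
    [0.0035,-0.0005,0.001,0,0.5],
    [0.0035,-0.0005,0.002,0,0.5],
    [0.0035,-0.0005,0.003,0,0.5],
    [0.0035,-0.0005,0.004,0,0.5],
    [0.0035,-0.0005,0.005,0,0.5],
    [0.0035,-0.0005,0.006,0,0.5],
  ],
  newtons=20,
)

```text
time: 17.65
ee_pos: [0.5181, 0.1937, 0.0656]
tcp_rot: [22.0, 88.8, 16.5]
wrist_force: [-1.1, 2.3, 7.0]
opening: 0.0694
```

```bash
python3 - <<'E'
from h import *
fr(1,66.4,.5)
d=snap('wrist'); c,q,Q=plate(d,.03); kin(np.degrees(np.arctan(np.hypot(*c[:2]))))
E
```

```text
t 17.65 tool x [ 0.02   0.006 -1.   ] jaw 84.49 shift [-0.0006 -0.0003  0.0083] roll -0.0029 q6 26.1 F [-1.13  2.34  6.97] open 0.0693785857224284
tcp in well x -7.3 y 0.8 z 65.6
n 18890 slopes deg [-0.02  0.03] (array([528.3, 191.5]), array([ 98.2, 132.4]), 84.47) z range 0.0417 0.0479 zc 0.0441
kin: a [-84.1  37.2] b [69.9 37.3] b top [69.8 43.3]
```

Request:
apply_moves(
  commands=[
    [-0.0003,-0.0003,0.001,0,0.5],
    [-0.0003,-0.0003,0.002,0,0.5],
    [-0.0003,-0.0003,0.003,0,0.5],
    [-0.0003,-0.0003,0.004,0,0.5],
    [-0.0003,-0.0003,0.005,0,0.5],
    [-0.0003,-0.0003,0.006,0,0.5],
    [-0.0003,-0.0003,0.0065,0,0.5],
  ],
  newtons=20,
)

```text
time: 18.4
ee_pos: [0.5248, 0.1927, 0.066]
tcp_rot: [21.9, 88.8, 16.4]
wrist_force: [2.7, 2.7, 1.0]
opening: 0.0694
```

```bash
python3 - <<'E'
from h import *
fr(1,66,.3)
E
```

```text
t 18.4 tool x [ 0.02   0.006 -1.   ] jaw 84.49 shift [ 0.0001 -0.0002  0.0015] roll -0.0029 q6 25.7 F [2.73 2.73 1.01] open 0.06936787296601625
tcp in well x -0.5 y 0.5 z 66.0
```

Request:
apply_moves(
  commands=[
    [0,0,0.0005,0,0.5],
    [0,0,0.001,0,0.5],
    [0,0,0.0015,0,0.5],
    [0,0,0.0018,0,0.5],
    [0,0,0.0018,0,0.5],
  ],
  newtons=20,
)

```text
time: 18.9
ee_pos: [0.5252, 0.1927, 0.0658]
tcp_rot: [25.2, 89.0, 19.7]
wrist_force: [-5.5, 3.6, 4.4]
opening: 0.0694
```

```bash
python3 - <<'E'
from h import *
fr(1,66,.3)
d=snap('wrist'); c,q,Q=plate(d,.03); cv2.imwrite('pics/w8.png',d['frame'])
E
```

```text
t 18.9 tool x [ 0.017  0.006 -1.   ] jaw 84.5 shift [-0.0002 -0.0002  0.0011] roll -0.0026 q6 25.7 F [-5.54  3.58  4.4 ] open 0.06944643023688116
tcp in well x -0.1 y 0.5 z 65.8
n 21519 slopes deg [0.1  0.03] (array([530.9, 191. ]), array([ 98.3, 140.3]), 84.5) z range 0.0416 0.0482 zc 0.0442
```

View pics/w8.png

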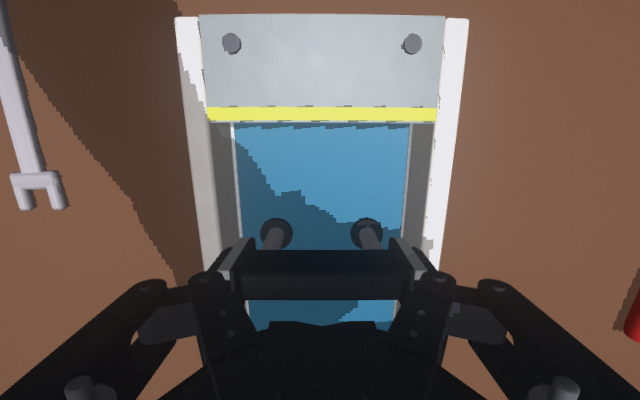

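Picture w8: the panel lies flat under the yellow lip and is centred. The force has reversed to -5.5 N and motion has stopped, so the wall under the narrow lip is reached. I'll relax the arm and open part-way.

Request:
apply_moves(
  commands=[
    [0,0,-0.0002,0,0.5],
    [0,0,-0.0002,0,0.63],
    [0,0,-0.0002,0,0.66],
    [0,0,-0.0002,0,0.7],
    [0,0,-0.0002,0,0.74],
    [0,0,-0.0002,0,0.78],
    [0,0,-0.0002,0,0.78],
    [0,0,-0.0002,0,0.78],
  ],
  newtons=20,
)

```text
time: 19.75
ee_pos: [0.525, 0.1926, 0.0658]
tcp_rot: [25.0, 89.0, 19.5]
wrist_force: [0.3, 0.6, -0.4]
opening: 0.0761
```

```bash
python3 - <<'E'
from h import *
fr(0,160,.3)
d=snap('wrist'); c,q,Q=plate(d,.03)
E
```

```text
t 19.75 tool x [ 0.017  0.006 -1.   ] jaw 84.5 shift [-0.0942  0.0006  0.0019] roll -0.0026 q6 25.7 F [ 0.29  0.56 -0.35] open 0.0761195243250851
tcp in well x -0.4 y 0.4 z 65.8
n 21705 slopes deg [ 0.18 -0.01] (array([531.4, 190.9]), array([ 98.2, 140.8]), 84.36) z range 0.042 0.0483 zc 0.0443
```

Released with no contact force. Lifting straight up.

Request:
apply_moves(
  commands=[
    [-0.005,0,0,0,0.78],
    [-0.015,0.0,0.0005,0,0.78],
    [-0.03,0.0003,0.001,0,0.78],
    [-0.05,0.0005,0.001,0,0.78],
    [-0.08,0.0006,0.002,0,0.78],
    [-0.12,0.0006,0.002,0,0.78],
    [-0.15,0.0006,0.002,0,0.78],
    [-0.15,0.0006,0.002,0,0.78],
  ],
)

```text
time: 20.6
ee_pos: [0.526, 0.1927, 0.2222]
tcp_rot: [25.2, 88.5, 19.7]
wrist_force: [0.1, -0.4, 0.2]
opening: 0.0763
```

```bash
python3 - <<'E'
from h import *
where()
d=snap('wrist'); cv2.imwrite('pics/w9.png',d['frame']); c,q,Q=plate(d,.03); panelfit(d)
P=cloud(d); w=(abs(P[...,2]-.07)<.004)
n,l,s,_=cv2.connectedComponentsWithStats(w.astype(np.uint8)); w=l==1+s[1:,4].argmax(); r=rect(P[w]); print('well',r)
B=P[(P[...,2]>.095)&(P[...,2]<.115)&(np.hypot(P[...,0]-.525,P[...,1]-.1915)<.05)]; c2=B[:,:2]*1000; print('bar',rect(B)); rc=rect(B)[0]
a=np.radians(YAW); dd=np.array(rc)-O*1000; print('panel in well x %.1f y %.1f'%(dd@[np.cos(a),np.sin(a)],dd@[-np.sin(a),np.cos(a)]))
E
```

```text
tcp in well x 0.6 y 0.5 z 222.2
n 7662 slopes deg [0.19 0.01] (array([529.8, 191.2]), array([ 96.8, 134.9]), 84.48) z range 0.0416 0.0471 zc 0.0443
plate z 0.04437251839647313 n 8275 (array([529.9, 191.3]), array([ 99. , 137.2]), 84.49) ctr [0.52375692 0.19168962 0.04437114]
bar z 0.10412944292590566 1144 (array([525.8, 191.4]), array([69.5, 13.5]), 84.47)
well (array([514.4, 192.2]), array([133.2, 202.3]), 84.29)
bar (array([525.8, 191.4]), array([69.5, 13.5]), 84.47)
panel in well x 0.6 y -0.0
```

View pics/w9.png

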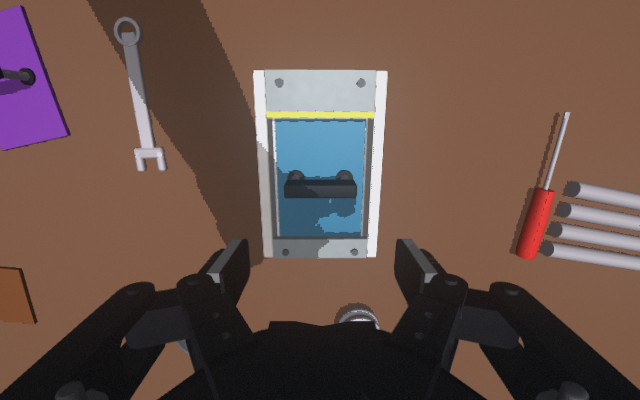

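Picture w9: the panel lies flat with an end under each lip. It sits at x +0.6, y 0.0 and z about 38 mm in the well's frame, and the gripper is clear. I'll hand it in.

```bash
python3 -c "
from workcell import bot
print(bot.job_done())"
```

```text
the job is handed in; nothing more can be done
None
```

The blue panel is fitted in the well and let go, and the job was handed in at about 21 s of the 54 s allowed. No verdict was reported.

**What I did:** I gripped the panel by the ends of its handle bar so it could pivot between the pads. I tilted it to about 12° on the narrow lip and tucked its near end under the broad lip, pushing the sprung strip back. I then lowered the other end and eased the panel back in hand until it met the end wall, where the force reversed to about -5.5 N and it stopped moving. I opened the fingers part-way and lifted clear.

**Last checks:**
- **Position:** the panel is at x +0.6 mm, y 0.0 mm in the well, with its underside at about 38 mm, which is the height I measured for the ledges.
- **Flatness and squareness:** it is tilted about 0.2° and within about 0.3° of square to the well.
- **Forces:** the highest readings at the wrist were about 13–14 N, though these were taken only at the end of each move.
- **After release:** there was no force on the fingers.

**Not checked directly:**
- **Strip travel:** the strip was out of sight under the lip, so I inferred its travel from the panel's position.
- **Depth under the broad lip:** my estimate of the panel's end while lowering, about x -87 to -88.5, was 1–2 mm uncertain. It still cleared the narrow lip.
- **Bystanders:** the wrench and screwdriver looked undisturbed in the last picture, and the arm never came down near the others. I did not measure their positions again.

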